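# Unstack the sharpening stones at the finishing bench

### The job

Take apart the stack of sharpening stones: stand the green polishing stick that is on top upright in the middle of the open steel tin, lowered until it rests on the packing inside (how full the tin is varies), and lay each stone flat on the rubber mat with the inlay of its own colour, centred over the inlay and lined up with it. Set everything down gently, without dropping it or ramming it down, and leave the yellow carton and the amber jar where they are.

Things in the scene. Friction and masses are not known exactly. Their poses are not given: they have to be found in the camera images.
- stick_mid (a point): loose green polishing stick, a cylinder 34 mm in diameter and 90 mm tall with a paper band around its lower half, standing upright on the white stone at the start; this point = its centre (half-way up, 45 mm above its foot). z = along the stick, up. About 0.1 kg
- fine_mid (a point): loose white fine sharpening stone, a plain rectangular block 84 long x 40 wide x 26 high (mm), given at its centre (half-way up). x = along its length, y = across its width, z = up. Lies on the orange stone at the start. About 0.2 kg
- medium_mid (a point): loose orange medium sharpening stone, a plain rectangular block 118 long x 50 wide x 28 high (mm), given at its centre (half-way up). x = along its length, y = across its width, z = up. Lies on the blue stone at the start. About 0.35 kg
- coarse_mid (a point): loose blue coarse sharpening stone, a plain rectangular block 152 long x 60 wide x 30 high (mm), given at its centre (half-way up). x = along its length, y = across its width, z = up. Lies on the bench, at the bottom of the stack. The stones lie one on another slightly askew (up to about 12 degrees). About 0.6 kg
- tin: fixed round open steel tin, 120 mm outer diameter, 60 mm tall, wall 3 mm (114 mm inside). Origin: centre of its underside, on the bench. Inside lies a flat firm cork packing disc on which the stick is to stand; its top is somewhere between 12 and 36 mm above the bench, different at every start; a standing stick thus sticks out 42 to 66 mm above the rim
- mat_white: fixed black rubber mat, 176 x 84 x 8 mm thick, with a flat white inlay 84 x 40 mm in its middle: the place of the white (fine) stone. Origin: centre of its underside, on the bench (top face 8 mm above). x = along its length, y = across
- mat_orange: fixed black rubber mat, 176 x 84 x 8 mm thick, with a flat orange inlay 118 x 50 mm in its middle: the place of the orange (medium) stone. Origin: centre of its underside, on the bench (top face 8 mm above). x = along its length, y = across
- mat_blue: fixed black rubber mat, 176 x 84 x 8 mm thick, with a flat blue inlay 152 x 60 mm in its middle: the place of the blue (coarse) stone. Origin: centre of its underside, on the bench (top face 8 mm above). x = along its length, y = across
- carton: bystander: loose yellow carton 70 x 120 x 40 mm high beyond the work; origin at the centre of its underside; leave alone
- jar: bystander: loose amber glass jar with a black cap, 64 mm in diameter, 85 mm tall, beyond the work; origin at the centre of its underside; leave alone
Mind the look-alikes: they are no part of the job. Of the things like the part that bears coarse_mid, leave any that is turquoise or white; of the rest the larger one is meant.

How it is judged:
At the end, for the whole second after the job is handed in: Each stone flat, at rest on its colour's mat: centre within 12 mm of the mat's, length within 0.2 rad of the mat's, tilt under 0.1 rad, height within 4 mm. Stick standing on the packing, within 20 mm of the tin's axis, tilt under 0.12 rad. Carton and jar within 20 mm of their starts (horizontal distance between coarse_mid and mat_blue below 0.012 m and z of coarse_mid in the frame of mat_blue between 0.019 and 0.027 m and angle between the x axis of coarse_mid and the x axis of mat_blue, either way round below 0.2 rad and angle between each of coarse_mid, medium_mid, fine_mid's own z axis and vertical below 0.1 rad and linear speed of each of coarse, medium, fine, stick below 0.02 m/s and horizontal distance between medium_mid and mat_orange below 0.012 m and z of medium_mid in the frame of mat_orange between 0.018 and 0.026 m and angle between the x axis of medium_mid and the x axis of mat_orange, either way round below 0.2 rad and horizontal distance between fine_mid and mat_white below 0.012 m and z of fine_mid in the frame of mat_white between 0.017 and 0.025 m and angle between the x axis of fine_mid and the x axis of mat_white, either way round below 0.2 rad and horizontal distance between stick_mid and tin below 0.02 m and z of stick_mid in the frame of tin between 0.05 and 0.086 m and angle between stick_mid's own z axis and vertical below 0.12 rad and not (distance of carton from where it was at the start of the episode above 0.02 m) and not (distance of jar from where it was at the start of the episode above 0.02 m)); the robot touches nothing.
It fails at once if the carton or the jar was pushed more than 20 mm from its place (distance of any of carton, jar from where it was at the start of the episode above 0.02 m).
It fails at once if a stone or the stick was dropped or thrown (moves faster than 0.6 m/s while no finger touches it: a free fall of about 18 mm) ((contact force between coarse and the fingers below 0.05 N and linear speed of coarse above 0.6 m/s) or (contact force between medium and the fingers below 0.05 N and linear speed of medium above 0.6 m/s) or (contact force between fine and the fingers below 0.05 N and linear speed of fine above 0.6 m/s) or (contact force between stick and the fingers below 0.05 N and linear speed of stick above 0.6 m/s)).
It fails at once if the stick was rammed into the tin (more than 45 N between the stick and the tin or its packing) (contact force between stick and tin above 45 N).
It also fails if it takes over 125 s, if anything falls off the work surface, if the arm or the gripper's body presses on something with over 40 N, if the wrist force passes 120 N, or if a joint passes its speed limit or range.

### The arm

A 7-joint arm with a two-finger parallel gripper is mounted at the origin on the work surface. World frame = base frame: x ahead of the robot, y to its left, z up, the work surface at z = 0. Lengths are in m, angles in rad, forces in N, time in s.
With the tool pointing down it reaches from about 0.425 to 0.825 m from the base axis. Payload 3.6 kg.
Tool frame: the origin (TCP) lies midway between the tips of the shut fingers; the grasp point (between the pads) lies 19 mm behind it; z points along the fingers, y is the line along which they close (so a half turn about z gives the same grasp; the last joint's range is limited). The gripper opens to 93 mm and grips with 3 to 60 N. Pads are 15 mm wide; open, the fingers measure 128 mm over their backs; the gripper's body (75 mm by 188 mm) begins 65 mm behind the grasp point.
Start: joints at [1.194, 0.615, -0.013, 1.423, 0.008, 1.103, -0.04], TCP at [0.223, -0.61, 0.219] pointing down, gripper open.
Joint ranges: [-3.12, 3.12], [-0.3, 2.06], [-1.34, 1.32], [0.26, 2.42], [-1.36, 4.5], [0.01, 1.98], [-2.84, 2.84]. Speed limits (rad/s): [2.79, 2.79, 3.14, 3.14, 3.14, 3.14, 3.14].

### API

Orientations are given as [roll, pitch, yaw] about the fixed x, y, z axes, in that order (R = Rz(yaw) Ry(pitch) Rx(roll)).
In Python, from workcell import r, optics, spotter gives the robot as it stands.
- The arm moves only by the tool jog_arm, never from a script. Its argument "plan" is a list of rows, each an object of numbers: "tx", "ty", "tz": the shift along the tool's x, y, z in units of 50 mm (1.0 is 50 mm); "wx", "wy", "wz": the turn, a rotation vector about the tool's x, y, z in units of 5 degrees (1.0 is 5 degrees). A call has 1 to 8 rows; each row is the pose to reach, as a shift and turn from the pose commanded when the call began, along the tool's axes at that moment; what a row does not reach only later rows make up. A row lasts 1/8 s, in which the tool goes at most 62.5 mm and 10.7 degrees, less where a joint would pass 70% of its speed; a pose out of reach is approached as far as the arm can. A call with a gripper value outside its range is refused whole. "hand" is the gripper's target within -1 to 1 (shut at 1, half-way at 0, fully open at -1), set as the call begins (left out, the last holds). The fingers move at their own pace and stop on an object; "newtons" is the grip in N (left out, the last holds). Time passes only in rows, so rows that repeat a pose let the fingers close. It gives the time, the measured TCP pose, the force, the opening and the grip force at its end, in the units of the state.
- r.read_state(): the state, without advancing time (a new reading comes with each control period).
- optics.read_camera(name): name is "scene" or "top" or "wrist"; returns the picture (400x640x3 uint8, red, green, blue); there is no depth.
- optics.camera_model(name): a dict with "fx", "fy", "cx", "cy" (pixels), "dist_coeffs" ([k1, k2, p1, p2, k3] as OpenCV has them; the pictures are not rectified), "R" (3x3) and "t" (3): a world point X has camera coordinates R X + t; the wrist camera has in their place "mount" (4x4, takes a point from camera to tool coordinates, whose origin is the TCP and whose axes are the flange's). Camera axes: x right, y down, z forward; pixel columns grow to the right and rows downward; lengths in m; the calibration is good to about 2 mm. A picture is of the moment at which its call begins: read the wrist's pose just before it. camera_model takes no time and is no camera call.
- r.close_job(): hands the job in; it is judged then, once.
Trained networks look in the newest picture that a camera, given by its name, has taken for a name from the list of things; names that differ only in an ending like _2 or _b are one class to them, and where a whole thing is asked for, a point or a joint stands for the part that bears it (a point fixed in the world has none). Each returns a list of dicts, best first, with "p" (0 to 1); they miss things now and then, are a little off and sometimes report something else, mostly with a low value. They report only what shows in the picture. A call takes as long as a camera call. They do not tell look-alikes from the thing itself.
- spotter.spot_in(camera, thing): "rect" ([left, top, width, height] in pixels, round what is visible of it).
The state is a dict: "time_s": time; "joint_pos": joint angles; "qvel": joint speeds; "joint_efforts": joint torques, N m; "eef_pos": TCP position; "orientation": TCP orientation; "wrist_force": force on the tool from outside, world axes, zero at the start; "torque": the same for the moment, N m; "opening": opening from 0.0 (shut) to 1.0 (fully open); "gripper_force": force on a finger pad.
Only numpy, scipy, OpenCV 4.12 (cv2) and the standard library are available. Lean on these libraries where they do the work, as an engineer would, in place of code of your own. Each camera call takes 0.05 s, during which the arm holds its last target. There are 200 camera calls.

## Working session

There is one attempt and no reset: what is moved stays moved. The work goes in short steps, Python scripts to look and compute and a tool call to move; the robot and the scene stay as the last step left them, time stands still between calls to the robot, and variables do not carry over. Pictures are saved under pics/ and viewed, at most 14 in all, crops included, and the job is handed in when it is done.

Besides the shell and the picture viewer there is one more tool, called after ">>>" as name(argument=value, ...), one argument or row to a line, values as JSON. jog_arm: Moves the arm, as the interface text tells. Its arguments: {"type":"object","properties":{"plan":{"type":"array","items":{"type":"object","properties":{"tx":{"type":"number"},"ty":{"type":"number"},"tz":{"type":"number"},"wx":{"type":"number"},"wy":{"type":"number"},"wz":{"type":"number"}}}},"hand":{"type":"number"},"newtons":{"type":"number"}},"required":["plan"]}

```bash
ls; mkdir -p pics
python3 - <<'E'
from workcell import r,optics,spotter
import cv2,numpy as np
print(r.read_state())
for n in["scene","top"]:
    im=optics.read_camera(n); cv2.imwrite(f"pics/{n}0.png",im[:,:,::-1])
    m=optics.camera_model(n); print(n,m)
    for t in["stick_mid","fine_mid","medium_mid","coarse_mid","tin","mat_white","mat_orange","mat_blue","carton","jar"]:
        print(t,[(np.round(d["rect"],1).tolist(),round(d["p"],2)) for d in spotter.spot_in(n,t)[:4]])
print(optics.camera_model("wrist"))
E
```

```text
pics
{'time_s': 0.0, 'joint_pos': array([ 1.19349524,  0.61592294, -0.01257392,  1.42492412,  0.00808963,
        1.10336671, -0.04039852]), 'qvel': array([ 2.39932962e-04, -6.61154249e-05,  1.07999293e-03,  1.30971197e-04,
        1.65148700e-04, -2.10453151e-03,  2.31292754e-04]), 'joint_efforts': array([-1.62863612e-04, -4.58923209e+01,  2.09305189e-01, -1.65738881e+01,
       -6.10127952e-02,  2.05646380e-02,  2.20164179e-04]), 'eef_pos': array([ 0.22308725, -0.6096677 ,  0.21747051]), 'orientation': array([-3.13902224e+00,  5.23192698e-05,  3.50829974e-01]), 'wrist_force': array([ 0.00678069, -0.08381908,  0.15398599]), 'torque': array([ 0.03119312, -0.0011996 ,  0.0083469 ]), 'gripper_force': 0.0, 'opening': 0.9995041451127439}
scene {'fx': 362.4324901714893, 'fy': 362.4324901714893, 'cx': 316.54312262934525, 'cy': 205.13182775592395, 'dist_coeffs': array([-0.07996922,  0.        ,  0.        ,  0.        ,  0.        ]), 'R': array([[ 0.49613398,  0.86821584,  0.00723354],
       [ 0.54953132, -0.30755268, -0.77680543],
       [-0.67221009,  0.38937463, -0.62969913]]), 't': ar
[... 1486 characters left out ...]
)]
carton [([365.3, 128.8, 43.2, 27.3], 0.82), ([366.0, 182.3, 25.9, 45.8], 0.3)]
jar [([267.6, 122.6, 23.5, 28.8], 0.73), ([409.0, 222.8, 44.6, 40.1], 0.24)]
{'fx': 310.8298700106562, 'fy': 310.8298700106562, 'cx': 314.2144499801559, 'cy': 200.86430555835017, 'dist_coeffs': array([-0.00154065,  0.        ,  0.        ,  0.        ,  0.        ]), 'mount': array([[-1.46338887e-03, -9.69996918e-01, -2.43112808e-01,
         6.73975071e-02],
       [ 9.99998902e-01, -1.36275278e-03, -5.82121802e-04,
        -6.80169545e-04],
       [ 2.33353699e-04, -2.43113393e-01,  9.69997847e-01,
        -1.64980982e-01],
       [ 0.00000000e+00,  0.00000000e+00,  0.00000000e+00,
         1.00000000e+00]])}
```

Run:
```python
import cv2
a=cv2.imread("pics/top0.png")[100:320,160:480]; cv2.imwrite("pics/top0c.png",cv2.resize(a,None,fx=2.5,fy=2.5,interpolation=cv2.INTER_CUBIC))
```

```text
(no output)
```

View pics/top0c.png

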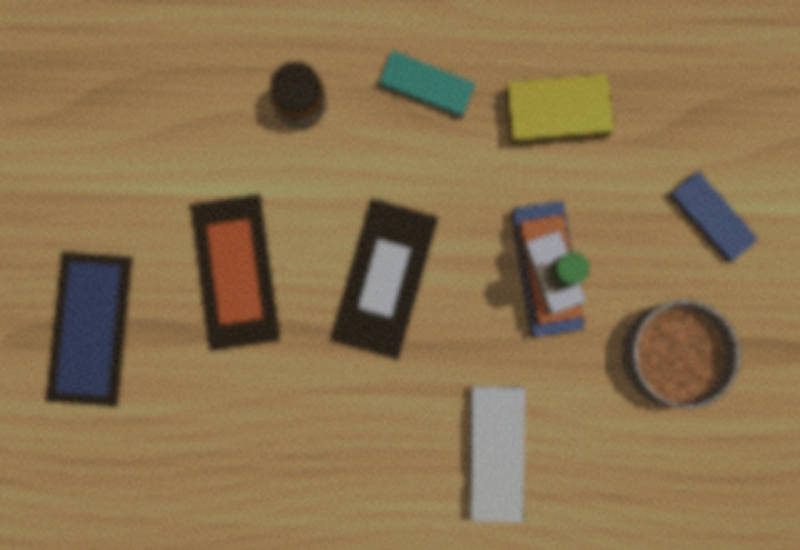

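View pics/scene0.png

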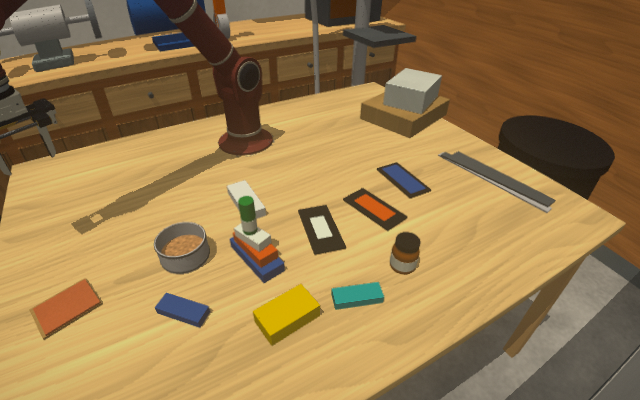

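```bash
cat > h.py <<'E'
from workcell import r,optics,spotter
import cv2,numpy as np
from scipy.spatial.transform import Rotation as Ro
def cam(n,st=None):
    m=optics.camera_model(n); K=np.array([[m["fx"],0,m["cx"]],[0,m["fy"],m["cy"]],[0,0,1]])
    if n=="wrist":
        T=np.eye(4);T[:3,:3]=Ro.from_euler("xyz",st["orientation"]).as_matrix();T[:3,3]=st["eef_pos"]
        W=np.linalg.inv(T@m["mount"]); return K,m["dist_coeffs"],W[:3,:3],W[:3,3]
    return K,m["dist_coeffs"],m["R"],m["t"]
def ray(n,px,z,st=None):
    K,d,R,t=cam(n,st); p=cv2.undistortPoints(np.float64(px).reshape(-1,1,2),K,d).reshape(-1,2)
    D=np.c_[p,np.ones(len(p))]@R; c=-R.T@t
    return (c+D*((z-c[2])/D[:,2])[:,None])[:,:2]
def blob(n,im,mask,z,box=None,st=None):
    m=mask.astype(np.uint8)
    if box: 
        q=np.zeros_like(m);x0,y0,x1,y1=box;q[y0:y1,x0:x1]=m[y0:y1,x0:x1];m=q
    cs,_=cv2.findContours(m,cv2.RETR_EXTERNAL,cv2.CHAIN_APPROX_NONE)
    c=max(cs,key=cv2.contourArea); w=ray(n,c.reshape(-1,2),z,st)
    (cx,cy),(a,b),th=cv2.minAreaRect(np.float32(w*1000))
    if a<b: th+=90;a,b=b,a
    th=(th+90)%180-90
    mo=cv2.moments(c); ctr=ray(n,[[mo["m10"]/mo["m00"],mo["m01"]/mo["m00"]]],z,st)[0]*1000
    return dict(c=[round(cx,1),round(cy,1)],size=[round(a),round(b)],th=round(th,1),centroid=np.round(ctr,1))
def masks(im):
    h=cv2.cvtColor(im,cv2.COLOR_RGB2HSV).astype(int);H,S,V=h[...,0],h[...,1],h[...,2]
    return dict(white=(S<45)&(V>120),orange=((H<13)&(S>150)),blue=(H>105)&(H<128)&(S>90),green=(H>45)&(H<80)&(S>100),dark=V<70)
E
python3 - <<'E'
from h import *
im=cv2.imread("pics/top0.png")[:,:,::-1].copy(); M=masks(im)
for k,b,z in[("white",(290,175,340,245),.008),("orange",(230,175,280,245),.008),("blue",(175,195,220,270),.008),("white",(365,180,400,240),.084),("orange",(365,180,400,240),.058),("blue",(363,175,400,240),.03),("green",(365,180,400,230),.174)]:
    print(k,z,blob("top",im,M[k],z,b))
for k,b in[("white",(290,175,340,245)),("orange",(230,175,280,245)),("blue",(175,195,220,270))]:
    print("dark",blob("top",im,M["dark"]|M[k],.008,b))
# tin rim: bright grey fit by box
print("tin ctr",ray("top",[[160+684/2.5,100+353/2.5]],.06))
for n,rc,z in[("top",[411.7,222.2,45.6,41.1],.06)]: print(ray(n,[[rc[0]+rc[2]/2,rc[1]+rc[3]/2]],z), ray(n,[[rc[0],rc[1]],[rc[0]+rc[2],rc[1]+rc[3]]],z))
E
```

```text
white 0.008 {'c': [550.5, 4.9], 'size': [82, 38], 'th': -14.2, 'centroid': array([550.2,   4.8])}
orange 0.008 {'c': [552.5, 180.6], 'size': [125, 58], 'th': 9.3, 'centroid': array([552.2, 181.1])}
blue 0.008 {'c': [480.3, 348.2], 'size': [147, 56], 'th': -2.0, 'centroid': array([479.4, 348.2])}
white 0.084 {'c': [582.3, -175.1], 'size': [38, 28], 'th': -62.6, 'centroid': array([ 581.9, -174.9])}
orange 0.058 {'c': [610.6, -171.6], 'size': [47, 14], 'th': -69.7, 'centroid': array([ 609. , -169.5])}
blue 0.03 {'c': [629.2, -160.8], 'size': [4, 4], 'th': -43.4, 'centroid': array([ 630.2, -160.8])}
green 0.174 {'c': [551.2, -186.7], 'size': [31, 25], 'th': -62.5, 'centroid': array([ 551.6, -186.6])}
dark {'c': [549.9, 5.3], 'size': [171, 80], 'th': -14.1, 'centroid': array([549. ,   5.4])}
dark {'c': [551.8, 180.8], 'size': [170, 81], 'th': 10.4, 'centroid': array([550.8, 180.6])}
dark {'c': [480.4, 347.2], 'size': [171, 81], 'th': -2.6, 'centroid': array([479.3, 347.2])}
tin ctr [[ 0.47079611 -0.33608708]]
[[ 0.46652828 -0.33864553]] [[ 0.52239336 -0.27369517]
 [ 0.41097732 -0.40330794]]
```

```bash
cat >> h.py <<'E'
def go(x,y,z,yaw=None,st=None):
    """print the shift in jog units to a target tool-down pose (mm, deg)"""
    st=st or r.read_state(); R=Ro.from_euler("xyz",st["orientation"]).as_matrix()
    cy=np.degrees(st["orientation"][2]); yaw=cy if yaw is None else yaw
    s=R.T@(np.array([x,y,z])/1000-st["eef_pos"])/.05
    w=Ro.from_matrix(R.T@Ro.from_euler("xyz",[180,0,yaw],degrees=True).as_matrix()).as_rotvec(degrees=True)/5
    print("t=%.2f"%st["time_s"],"at",np.round(st["eef_pos"]*1000,1),"yaw %.1f"%cy,"-> t",np.round(s,3),"w",np.round(w,3))
E
python3 - <<'E'
from h import *
go(550,-187,290,20)
E
```

```text
t=1.10 at [ 223.4 -610.4  218.7] yaw 20.1 -> t [ 9.044 -5.707 -1.426] w [ 0.    -0.001  0.02 ]
```

>>> jog_arm(
  plan=[
    {"tx": 0.6, "ty": -0.4, "tz": -0.4},
    {"tx": 1.6, "ty": -1.0, "tz": -0.9},
    {"tx": 2.6, "ty": -1.65, "tz": -1.4},
    {"tx": 3.6, "ty": -2.3, "tz": -1.4},
    {"tx": 4.6, "ty": -2.9, "tz": -1.4},
    {"tx": 5.6, "ty": -3.55, "tz": -1.4},
    {"tx": 6.6, "ty": -4.15, "tz": -1.4},
    {"tx": 7.6, "ty": -4.8, "tz": -1.4},
  ],
  hand=-1,
)

```text
invalid input
```

>>> jog_arm(
  plan=[
    {"tx": 0.9, "ty": -0.55},
    {"tx": 1.3, "ty": -0.8},
    {"tx": 1.45, "ty": -0.9},
    {"tx": 1.45, "ty": -0.9},
  ],
)

```text
invalid input
```

Run:
```python
from h import *
st=r.read_state(); print(st["eef_pos"],st["orientation"],st["time_s"]); im=optics.read_camera("wrist"); cv2.imwrite("pics/w1.png",im[:,:,::-1])
M=masks(im)
print(blob("wrist",im,M["green"],.174,None,st))
t=optics.read_camera("top"); cv2.imwrite("pics/t1.png",t[:,:,::-1])
```

```text
[ 0.22341025 -0.61037264  0.21867265] [ 3.14158853e+00 -7.28181783e-05  3.50854510e-01] 1.1
{'c': [164.9, -714.4], 'size': [33, 8], 'th': 58.4, 'centroid': array([ 165.4, -714.3])}
```

View pics/w1.png

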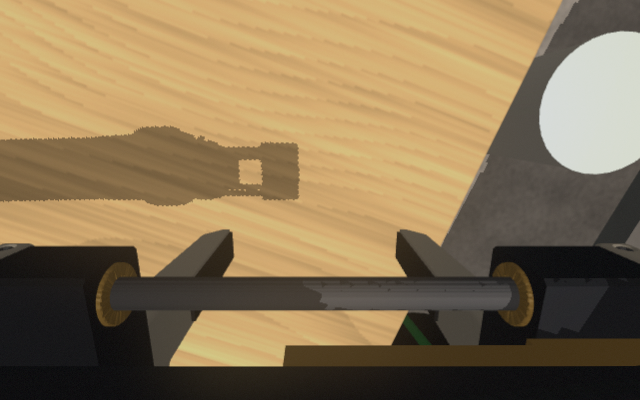

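The moves were refused. The picture shows only bare bench and the open fingers (tips at about (232,232) and (398,232)). I'll retry one row with all six fields filled in.

>>> jog_arm(
  plan=[
    {"tx": 0.6, "ty": -0.4, "tz": -0.4, "wx": 0, "wy": 0, "wz": 0},
  ],
)

```text
time_s: 1.32
eef_pos: [0.2412, -0.5821, 0.2368]
orientation: [-3.138, 0.003, 0.345]
wrist_force: [1.5, -0.3, -0.0]
opening: 1.001
gripper_force: 0.0
```

>>> jog_arm(
  plan=[
    {"tx": 1.0, "ty": -0.6, "tz": -0.4, "wx": 0, "wy": 0, "wz": 0},
    {"tx": 2.0, "ty": -1.25, "tz": -0.8, "wx": 0, "wy": 0, "wz": 0},
    {"tx": 3.0, "ty": -1.9, "tz": -1.0, "wx": 0, "wy": 0, "wz": 0},
    {"tx": 4.0, "ty": -2.5, "tz": -1.0, "wx": 0, "wy": 0, "wz": 0},
    {"tx": 5.0, "ty": -3.15, "tz": -1.0, "wx": 0, "wy": 0, "wz": 0},
    {"tx": 6.0, "ty": -3.8, "tz": -1.0, "wx": 0, "wy": 0, "wz": 0},
    {"tx": 7.0, "ty": -4.4, "tz": -1.0, "wx": 0, "wy": 0, "wz": 0},
    {"tx": 7.8, "ty": -4.9, "tz": -1.0, "wx": 0, "wy": 0, "wz": 0},
  ],
  hand=-1,
)

```text
time_s: 2.33
eef_pos: [0.5282, -0.2147, 0.2889]
orientation: [-3.141, -0.001, 0.353]
wrist_force: [0.4, -0.5, -0.2]
opening: 0.997
gripper_force: 0.0
```

>>> jog_arm(
  plan=[
    {"tx": 0.4, "ty": -0.25, "tz": 0, "wx": 0, "wy": 0, "wz": 0},
    {"tx": 0.6, "ty": -0.4, "tz": 0, "wx": 0, "wy": 0, "wz": 0},
    {"tx": 0.6, "ty": -0.4, "tz": 0, "wx": 0, "wy": 0, "wz": 0},
    {"tx": 0.6, "ty": -0.4, "tz": 0, "wx": 0, "wy": 0, "wz": 0},
  ],
)

```text
time_s: 2.82
eef_pos: [0.5471, -0.1899, 0.2887]
orientation: [3.141, 0.001, 0.348]
wrist_force: [-0.3, 0.4, 1.1]
opening: 1.0
gripper_force: 0.0
```

```bash
cat >> h.py <<'E'
def wshot(name):
    st=r.read_state(); im=optics.read_camera("wrist"); cv2.imwrite(f"pics/{name}.png",im[:,:,::-1]); return st,im,masks(im)
E
python3 - <<'E'
from h import *
st,im,M=wshot("w2"); print(st["eef_pos"],st["orientation"],st["time_s"])
for k,z in[("green",.174),("white",.084),("orange",.058),("blue",.03)]: print(k,blob("wrist",im,M[k],z,None,st))
E
```

```text
[ 0.54712214 -0.1898718   0.28871455] [3.14077888e+00 9.45079236e-04 3.48146081e-01] 2.825
green {'c': [554.1, -189.3], 'size': [31, 31], 'th': -70.1, 'centroid': array([ 554.3, -189.1])}
white {'c': [569.1, -27.8], 'size': [54, 34], 'th': -14.0, 'centroid': array([570.9, -27.9])}
orange {'c': [560.1, 140.2], 'size': [106, 45], 'th': 10.3, 'centroid': array([562.5, 140.7])}
blue {'c': [635.5, -379.7], 'size': [104, 40], 'th': 42.0, 'centroid': array([ 636.8, -378.7])}
```

View pics/w2.png

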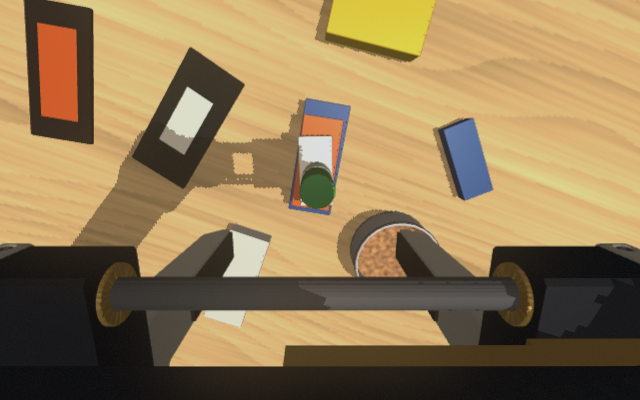

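The stick's top is at (318,187), in line with the top camera's position. The white, orange and blue stones lie beneath it around (320,155), and the tin is at (398,250).

Run:
```python
from h import *
go(554,-189,139,20)
```

```text
t=2.88 at [ 547.1 -189.9  288.8] yaw 19.9 -> t [0.137 0.027 2.995] w [ 0.009  0.008 -0.014]
```

>>> jog_arm(
  plan=[
    {"tx": 0.14, "ty": 0.03, "tz": 0.6, "wx": 0, "wy": 0, "wz": 0},
    {"tx": 0.14, "ty": 0.03, "tz": 1.3, "wx": 0, "wy": 0, "wz": 0},
    {"tx": 0.14, "ty": 0.03, "tz": 2.0, "wx": 0, "wy": 0, "wz": 0},
    {"tx": 0.14, "ty": 0.03, "tz": 2.6, "wx": 0, "wy": 0, "wz": 0},
    {"tx": 0.14, "ty": 0.03, "tz": 3.0, "wx": 0, "wy": 0, "wz": 0},
    {"tx": 0.14, "ty": 0.03, "tz": 3.0, "wx": 0, "wy": 0, "wz": 0},
    {"tx": 0.14, "ty": 0.03, "tz": 3.0, "wx": 0, "wy": 0, "wz": 0},
  ],
)

```text
time_s: 3.75
eef_pos: [0.5556, -0.188, 0.1397]
orientation: [3.14, -0.001, 0.35]
wrist_force: [0.3, -0.7, 0.1]
opening: 0.998
gripper_force: 0.0
```

>>> jog_arm(
  plan=[
    {"tx": 0, "ty": 0, "tz": 0, "wx": 0, "wy": 0, "wz": 0},
    {"tx": 0, "ty": 0, "tz": 0, "wx": 0, "wy": 0, "wz": 0},
    {"tx": 0, "ty": 0, "tz": 0, "wx": 0, "wy": 0, "wz": 0},
    {"tx": 0, "ty": 0, "tz": 0, "wx": 0, "wy": 0, "wz": 0},
    {"tx": 0, "ty": 0, "tz": 0, "wx": 0, "wy": 0, "wz": 0},
    {"tx": 0, "ty": 0, "tz": 0, "wx": 0, "wy": 0, "wz": 0},
    {"tx": 0, "ty": 0, "tz": 0, "wx": 0, "wy": 0, "wz": 0},
  ],
  hand=1,
  newtons=15,
)

```text
time_s: 4.62
eef_pos: [0.5553, -0.1874, 0.1388]
orientation: [3.141, -0.0, 0.351]
wrist_force: [0.9, -0.7, 0.6]
opening: 0.366
gripper_force: 15.0
```

Run:
```python
from h import *
im=cv2.imread("pics/top0.png")[:,:,::-1].copy()
h=cv2.cvtColor(im,cv2.COLOR_RGB2HSV)
m=((h[...,1]<80)&(h[...,2]>60)).astype(np.uint8); m[:215]=0;m[268:]=0;m[:,:405]=0;m[:,465:]=0
ys,xs=np.nonzero(m); w=ray("top",np.c_[xs,ys],.06)*1000
from scipy.optimize import least_squares
f=least_squares(lambda p:np.hypot(w[:,0]-p[0],w[:,1]-p[1])-p[2],[469,-337,58],loss="soft_l1");print(len(w),f.x)
go(555,-187,165,20); go(469,-337,165,20)
```

```text
314 [ 470.67238541 -336.05561112   58.04989352]
t=4.62 at [ 555.3 -187.4  138.8] yaw 20.1 -> t [-0.002 -0.008 -0.525] w [ 0.005 -0.003  0.019]
t=4.62 at [ 555.3 -187.4  138.8] yaw 20.1 -> t [-2.648  2.218 -0.524] w [ 0.005 -0.003  0.019]
```

>>> jog_arm(
  plan=[
    {"tx": 0, "ty": 0, "tz": -0.2, "wx": 0, "wy": 0, "wz": 0},
    {"tx": 0, "ty": 0, "tz": -0.5, "wx": 0, "wy": 0, "wz": 0},
    {"tx": -0.3, "ty": 0.25, "tz": -0.6, "wx": 0, "wy": 0, "wz": 0},
    {"tx": -0.9, "ty": 0.75, "tz": -0.6, "wx": 0, "wy": 0, "wz": 0},
    {"tx": -1.6, "ty": 1.35, "tz": -0.6, "wx": 0, "wy": 0, "wz": 0},
    {"tx": -2.3, "ty": 1.95, "tz": -0.6, "wx": 0, "wy": 0, "wz": 0},
    {"tx": -2.61, "ty": 2.2, "tz": -0.6, "wx": 0, "wy": 0, "wz": 0},
    {"tx": -2.61, "ty": 2.2, "tz": -0.6, "wx": 0, "wy": 0, "wz": 0},
  ],
)

```text
time_s: 5.62
eef_pos: [0.4692, -0.3367, 0.1688]
orientation: [3.142, 0.0, 0.347]
wrist_force: [-0.4, 1.3, -0.7]
opening: 0.362
gripper_force: 15.0
```

Run:
```python
from h import *
st,im,M=wshot("w3"); go(470.5,-336,95,20)
t=optics.read_camera("top"); cv2.imwrite("pics/t3.png",t[:,:,::-1]); s=optics.read_camera("scene")
a=cv2.resize(s[170:290,100:300][:,:,::-1],None,fx=2.5,fy=2.5); b=cv2.resize(im[120:360,120:520][:,:,::-1],(500,300)); cv2.imwrite("pics/c3.png",np.vstack([a,b]))
M=masks(t)
for k,b,z in[("white",(365,170,405,240),.084),("orange",(365,170,405,240),.058),("blue",(355,170,405,245),.03)]: print(k,blob("top",t,M[k],z,b))
```

```text
t=5.67 at [ 470.8 -334.4  168.8] yaw 20.1 -> t [-0.018  0.03   1.475] w [-0.012 -0.013  0.021]
white {'c': [556.8, -185.3], 'size': [82, 41], 'th': 21.0, 'centroid': array([ 556.2, -184.9])}
orange {'c': [609.8, -172.2], 'size': [45, 12], 'th': -74.1, 'centroid': array([ 609. , -169.8])}
blue {'c': [634.3, -181.2], 'size': [18, 3], 'th': -88.1, 'centroid': array([ 633.8, -181.3])}
```

View pics/c3.png

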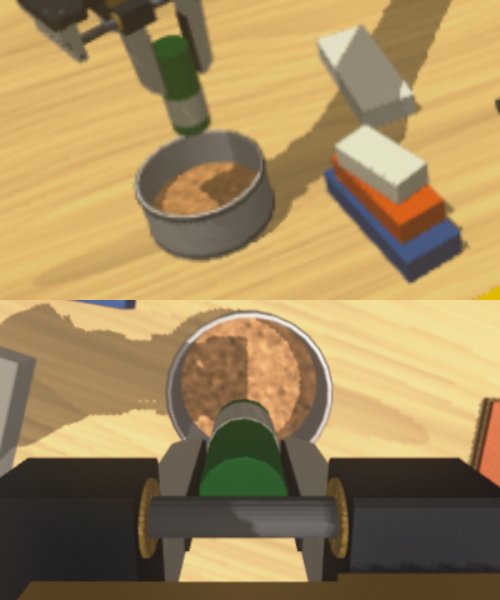

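>>> jog_arm(
  plan=[
    {"tx": -0.02, "ty": 0.03, "tz": 0.3, "wx": 0, "wy": 0, "wz": 0},
    {"tx": -0.02, "ty": 0.03, "tz": 0.7, "wx": 0, "wy": 0, "wz": 0},
    {"tx": -0.02, "ty": 0.03, "tz": 1.1, "wx": 0, "wy": 0, "wz": 0},
    {"tx": -0.02, "ty": 0.03, "tz": 1.35, "wx": 0, "wy": 0, "wz": 0},
    {"tx": -0.02, "ty": 0.03, "tz": 1.4, "wx": 0, "wy": 0, "wz": 0},
    {"tx": -0.02, "ty": 0.03, "tz": 1.4, "wx": 0, "wy": 0, "wz": 0},
  ],
  newtons=8,
)

```text
time_s: 6.52
eef_pos: [0.4703, -0.3369, 0.0988]
orientation: [3.141, -0.0, 0.351]
wrist_force: [1.1, 0.5, -1.1]
opening: 0.366
gripper_force: 8.0
```

>>> jog_arm(
  plan=[
    {"tx": 0, "ty": 0, "tz": 0.03, "wx": 0, "wy": 0, "wz": 0},
    {"tx": 0, "ty": 0, "tz": 0.06, "wx": 0, "wy": 0, "wz": 0},
    {"tx": 0, "ty": 0, "tz": 0.09, "wx": 0, "wy": 0, "wz": 0},
    {"tx": 0, "ty": 0, "tz": 0.12, "wx": 0, "wy": 0, "wz": 0},
    {"tx": 0, "ty": 0, "tz": 0.15, "wx": 0, "wy": 0, "wz": 0},
    {"tx": 0, "ty": 0, "tz": 0.18, "wx": 0, "wy": 0, "wz": 0},
  ],
)

```text
time_s: 7.28
eef_pos: [0.47, -0.337, 0.0895]
orientation: [-3.142, -0.0, 0.351]
wrist_force: [0.5, 0.0, -0.5]
opening: 0.366
gripper_force: 8.0
```

>>> jog_arm(
  plan=[
    {"tx": 0, "ty": 0, "tz": 0.03, "wx": 0, "wy": 0, "wz": 0},
    {"tx": 0, "ty": 0, "tz": 0.06, "wx": 0, "wy": 0, "wz": 0},
    {"tx": 0, "ty": 0, "tz": 0.09, "wx": 0, "wy": 0, "wz": 0},
    {"tx": 0, "ty": 0, "tz": 0.12, "wx": 0, "wy": 0, "wz": 0},
  ],
)

```text
time_s: 7.78
eef_pos: [0.47, -0.337, 0.0836]
orientation: [-3.142, -0.0, 0.351]
wrist_force: [0.8, 1.1, -0.9]
opening: 0.366
gripper_force: 8.0
```

>>> jog_arm(
  plan=[
    {"tx": 0, "ty": 0, "tz": 0.03, "wx": 0, "wy": 0, "wz": 0},
    {"tx": 0, "ty": 0, "tz": 0.06, "wx": 0, "wy": 0, "wz": 0},
    {"tx": 0, "ty": 0, "tz": 0.09, "wx": 0, "wy": 0, "wz": 0},
    {"tx": 0, "ty": 0, "tz": 0.12, "wx": 0, "wy": 0, "wz": 0},
  ],
)

```text
time_s: 8.28
eef_pos: [0.47, -0.337, 0.0776]
orientation: [-3.142, -0.0, 0.351]
wrist_force: [-0.7, -0.4, -0.7]
opening: 0.361
gripper_force: 8.0
```

>>> jog_arm(
  plan=[
    {"tx": 0, "ty": 0, "tz": 0.03, "wx": 0, "wy": 0, "wz": 0},
    {"tx": 0, "ty": 0, "tz": 0.06, "wx": 0, "wy": 0, "wz": 0},
    {"tx": 0, "ty": 0, "tz": 0.09, "wx": 0, "wy": 0, "wz": 0},
  ],
)

```text
time_s: 8.65
eef_pos: [0.47, -0.3371, 0.0731]
orientation: [3.142, -0.0, 0.351]
wrist_force: [-0.5, -0.1, 7.1]
opening: 0.36
gripper_force: 8.0
```

>>> jog_arm(
  plan=[
    {"tx": 0, "ty": 0, "tz": 0.03, "wx": 0, "wy": 0, "wz": 0},
    {"tx": 0, "ty": 0, "tz": 0.06, "wx": 0, "wy": 0, "wz": 0},
    {"tx": 0, "ty": 0, "tz": 0.09, "wx": 0, "wy": 0, "wz": 0},
  ],
)

```text
time_s: 9.02
eef_pos: [0.4709, -0.337, 0.071]
orientation: [3.14, -0.002, 0.351]
wrist_force: [-2.5, 2.3, 11.5]
opening: 0.363
gripper_force: 8.0
```

>>> jog_arm(
  plan=[
    {"tx": 0, "ty": 0, "tz": -0.05, "wx": 0, "wy": 0, "wz": 0},
    {"tx": 0, "ty": 0, "tz": -0.05, "wx": 0, "wy": 0, "wz": 0},
  ],
)

```text
time_s: 9.28
eef_pos: [0.4699, -0.337, 0.0712]
orientation: [3.141, -0.0, 0.351]
wrist_force: [-0.0, -0.1, -1.0]
opening: 0.363
gripper_force: 8.0
```

>>> jog_arm(
  plan=[
    {"tx": 0, "ty": 0, "tz": 0, "wx": 0, "wy": 0, "wz": 0},
    {"tx": 0, "ty": 0, "tz": 0, "wx": 0, "wy": 0, "wz": 0},
    {"tx": 0, "ty": 0, "tz": 0, "wx": 0, "wy": 0, "wz": 0},
    {"tx": 0, "ty": 0, "tz": -0.3, "wx": 0, "wy": 0, "wz": 0},
    {"tx": 0, "ty": 0, "tz": -0.9, "wx": 0, "wy": 0, "wz": 0},
    {"tx": 0, "ty": 0, "tz": -1.7, "wx": 0, "wy": 0, "wz": 0},
    {"tx": 0, "ty": 0, "tz": -2.4, "wx": 0, "wy": 0, "wz": 0},
    {"tx": 0, "ty": 0, "tz": -2.6, "wx": 0, "wy": 0, "wz": 0},
  ],
  hand=-0.2,
)

```text
time_s: 10.28
eef_pos: [0.4712, -0.3378, 0.2045]
orientation: [3.137, -0.004, 0.351]
wrist_force: [-0.4, -0.2, 0.8]
opening: 0.601
gripper_force: 0.0
```

Run:
```python
from h import *
s=optics.read_camera("scene"); cv2.imwrite("pics/s4.png",cv2.resize(s[150:290,100:300][:,:,::-1],None,fx=2.5,fy=2.5))
t=optics.read_camera("top"); M=masks(t)
print("white",blob("top",t,M["white"],.084,(365,170,405,240)))
print("green",blob("top",t,M["green"],.109,(405,215,465,270)))
go(556.8,-185.3,170,21)
```

```text
white {'c': [556.6, -185.3], 'size': [83, 41], 'th': 21.0, 'centroid': array([ 556.2, -184.9])}Traceback (most recent call last):
  File "<stdin>", line 5, in <module>
  File "h.py", line 19, in blob
    c=max(cs,key=cv2.contourArea); w=ray(n,c.reshape(-1,2),z,st)
ValueError: max() iterable argument is empty
```

View pics/s4.png

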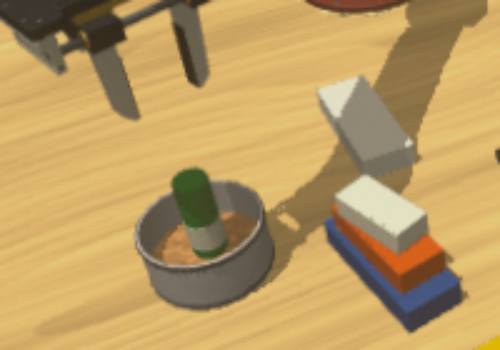

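The stick stands upright in the middle of the tin, at (205,215) in the crop. Next is the white stone.

Run:
```python
from h import *
go(556.6,-185.2,150,21)
```

```text
t=10.38 at [ 470.3 -337.2  202.3] yaw 20.1 -> t [ 2.664 -2.263  1.046] w [ 0.021 -0.016 -0.18 ]
```

>>> jog_arm(
  plan=[
    {"tx": 0.4, "ty": -0.35, "tz": 0, "wx": 0, "wy": 0, "wz": 0},
    {"tx": 1.2, "ty": -1.0, "tz": 0, "wx": 0, "wy": 0, "wz": 0},
    {"tx": 2.0, "ty": -1.7, "tz": 0, "wx": 0, "wy": 0, "wz": -0.18},
    {"tx": 2.66, "ty": -2.26, "tz": 0.2, "wx": 0, "wy": 0, "wz": -0.18},
    {"tx": 2.66, "ty": -2.26, "tz": 0.6, "wx": 0, "wy": 0, "wz": -0.18},
    {"tx": 2.66, "ty": -2.26, "tz": 1.05, "wx": 0, "wy": 0, "wz": -0.18},
    {"tx": 2.66, "ty": -2.26, "tz": 1.05, "wx": 0, "wy": 0, "wz": -0.18},
  ],
  hand=-1,
)

```text
time_s: 11.25
eef_pos: [0.5535, -0.1844, 0.1454]
orientation: [-3.137, 0.006, 0.367]
wrist_force: [0.7, -0.6, 0.1]
opening: 1.0
gripper_force: 0.0
```

Run:
```python
from h import *
st,im,M=wshot("w5"); 
print(blob("wrist",im,M["white"],.084,(200,60,420,240),st))
go(556.6,-185.2,61.5,21)
```

```text
{'c': [592.4, -173.5], 'size': [38, 8], 'th': -67.7, 'centroid': array([ 593. , -170.3])}
t=11.30 at [ 554.7 -184.8  146.9] yaw 21.0 -> t [0.038 0.025 1.708] w [-0.03   0.038  0.001]
```

View pics/w5.png

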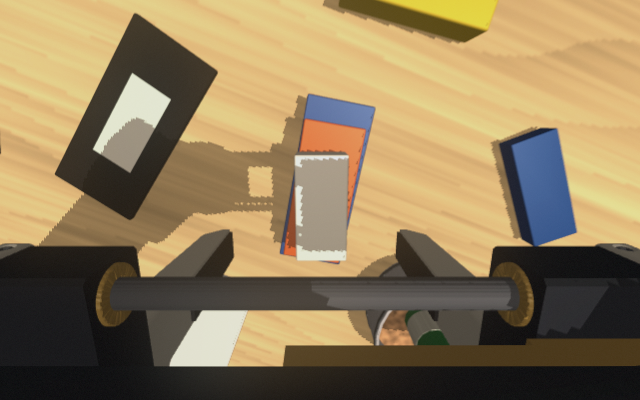

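The white stone's corners are at (296,154), (348,155), (346,262) and (295,260), squared up with the gripper.

Run:
```python
from h import *
st=r.read_state(); w=ray("wrist",[(296,154),(348,155),(346,262),(295,260)],.084,st)*1000
print(w.mean(0),cv2.minAreaRect(np.float32(w)))
```

```text
[ 558.96732699 -187.8644562 ] ((559.073974609375, -188.54318237304688), (84.59199523925781, 40.572391510009766), 19.54912757873535)
```

>>> jog_arm(
  plan=[
    {"tx": 0.05, "ty": 0.06, "tz": 0.4, "wx": 0, "wy": 0, "wz": 0.1},
    {"tx": 0.05, "ty": 0.06, "tz": 0.9, "wx": 0, "wy": 0, "wz": 0.1},
    {"tx": 0.05, "ty": 0.06, "tz": 1.4, "wx": 0, "wy": 0, "wz": 0.1},
    {"tx": 0.05, "ty": 0.06, "tz": 1.62, "wx": 0, "wy": 0, "wz": 0.1},
    {"tx": 0.05, "ty": 0.06, "tz": 1.7, "wx": 0, "wy": 0, "wz": 0.1},
    {"tx": 0.05, "ty": 0.06, "tz": 1.7, "wx": 0, "wy": 0, "wz": 0.1},
  ],
)

```text
time_s: 12.05
eef_pos: [0.5599, -0.1872, 0.0643]
orientation: [3.141, -0.001, 0.358]
wrist_force: [0.3, 0.3, 0.3]
opening: 1.001
gripper_force: 0.0
```

>>> jog_arm(
  plan=[
    {"tx": 0, "ty": 0, "tz": 0, "wx": 0, "wy": 0, "wz": 0},
    {"tx": 0, "ty": 0, "tz": 0, "wx": 0, "wy": 0, "wz": 0},
    {"tx": 0, "ty": 0, "tz": 0, "wx": 0, "wy": 0, "wz": 0},
    {"tx": 0, "ty": 0, "tz": 0, "wx": 0, "wy": 0, "wz": 0},
    {"tx": 0, "ty": 0, "tz": 0, "wx": 0, "wy": 0, "wz": 0},
    {"tx": 0, "ty": 0, "tz": 0, "wx": 0, "wy": 0, "wz": 0},
  ],
  hand=1,
  newtons=25,
)

```text
time_s: 12.8
eef_pos: [0.5594, -0.1871, 0.0637]
orientation: [-3.142, 0.0, 0.358]
wrist_force: [-0.2, 0.4, -0.6]
opening: 0.425
gripper_force: 25.0
```

>>> jog_arm(
  plan=[
    {"tx": 0, "ty": 0, "tz": -0.1, "wx": 0, "wy": 0, "wz": 0},
    {"tx": 0, "ty": 0, "tz": -0.3, "wx": 0, "wy": 0, "wz": 0},
    {"tx": 0, "ty": 0, "tz": -0.7, "wx": 0, "wy": 0, "wz": 0},
    {"tx": 0, "ty": 0, "tz": -1.0, "wx": 0, "wy": 0, "wz": 0},
    {"tx": 0, "ty": 0, "tz": -1.0, "wx": 0, "wy": 0, "wz": 0},
  ],
)

```text
time_s: 13.42
eef_pos: [0.5604, -0.1874, 0.1153]
orientation: [3.14, -0.003, 0.358]
wrist_force: [0.9, -0.5, -2.2]
opening: 0.43
gripper_force: 25.0
```

Run:
```python
from h import *
st=r.read_state();print(st["opening"]*93,st["wrist_force"])
go(550.3,5,110,-14.1)
t=optics.read_camera("top"); cv2.imwrite("pics/t6.png",t[:,:,::-1]); M=masks(t)
for k,b,z in[("orange",(360,170,405,245),.058),("blue",(355,170,405,245),.03)]: print(k,blob("top",t,M[k],z,b))
```

```text
40.019889799092 [ 0.88812817 -0.46303947 -2.1836053 ]
t=13.43 at [ 560.4 -187.4  115.3] yaw 20.5 -> t [ 1.157 -3.675  0.102] w [ 0.013 -0.038  6.92 ]
orange {'c': [513.6, -192.7], 'size': [45, 14], 'th': -88.2, 'centroid': array([ 513.1, -182.1])}
blue {'c': [497.4, -192.1], 'size': [47, 7], 'th': -83.5, 'centroid': array([ 497.2, -191.5])}
```

Run:
```python
from h import *
st=dict(eef_pos=np.array([.5547,-.1848,.1469]),orientation=np.array([-np.pi,0,np.radians(21)]))
for p in ([(133,73),(170,99),(131,172),(93,150)],[(135,14),(217,72),(133,219),(56,174)]):
  w=ray("wrist",p,.008,st)*1000; print(w.mean(0),cv2.minAreaRect(np.float32(w)))
```

```text
[553.88919847   1.82117751] ((553.551513671875, 1.556570053100586), (40.0120849609375, 85.03146362304688), 76.00241088867188)
[ 5.54640405e+02 -1.92698717e-01] ((554.3507080078125, -0.22441864013671875), (83.6624984741211, 172.12445068359375), 76.24748992919922)
```

>>> jog_arm(
  plan=[
    {"tx": 0.1, "ty": -0.3, "tz": 0, "wx": 0, "wy": 0, "wz": 0.8},
    {"tx": 0.35, "ty": -1.0, "tz": 0, "wx": 0, "wy": 0, "wz": 2.2},
    {"tx": 0.6, "ty": -1.8, "tz": 0, "wx": 0, "wy": 0, "wz": 3.7},
    {"tx": 0.85, "ty": -2.6, "tz": 0, "wx": 0, "wy": 0, "wz": 5.2},
    {"tx": 1.1, "ty": -3.3, "tz": 0, "wx": 0, "wy": 0, "wz": 6.5},
    {"tx": 1.19, "ty": -3.62, "tz": 0, "wx": 0, "wy": 0, "wz": 6.9},
    {"tx": 1.19, "ty": -3.62, "tz": 0, "wx": 0, "wy": 0, "wz": 6.9},
    {"tx": 1.19, "ty": -3.62, "tz": 0, "wx": 0, "wy": 0, "wz": 6.9},
  ],
)

```text
time_s: 14.48
eef_pos: [0.5515, 0.0017, 0.1133]
orientation: [3.14, 0.0, -0.245]
wrist_force: [-0.1, 0.0, -1.7]
opening: 0.428
gripper_force: 25.0
```

Run:
```python
from h import *
st,im,M=wshot("w7"); go(553,3,16,-14.1)
t=optics.read_camera("top"); cv2.imwrite("pics/t7.png",t[:,:,::-1]); M=masks(t)
for k,b,z in[("orange",(360,170,405,245),.058),("blue",(355,170,405,245),.03)]: print(k,blob("top",t,M[k],z,b))
print(sum(M["orange"][170:245,360:405].ravel()))
cv2.imwrite("pics/c7.png",np.vstack([cv2.resize(t[150:270,160:480][:,:,::-1],(640,240),interpolation=cv2.INTER_CUBIC),im[0:340,:,::-1]]))
```

```text
t=14.53 at [551.6   1.4 113.4] yaw -14.1 -> t [ 0.02  -0.04   1.948] w [ 0.014  0.003 -0.002]
orange {'c': [562.0, -182.2], 'size': [110, 48], 'th': 12.3, 'centroid': array([ 561.8, -181.9])}
blue {'c': [629.8, -162.2], 'size': [27, 4], 'th': -76.8, 'centroid': array([ 629.4, -160.4])}
630
```

View pics/c7.png

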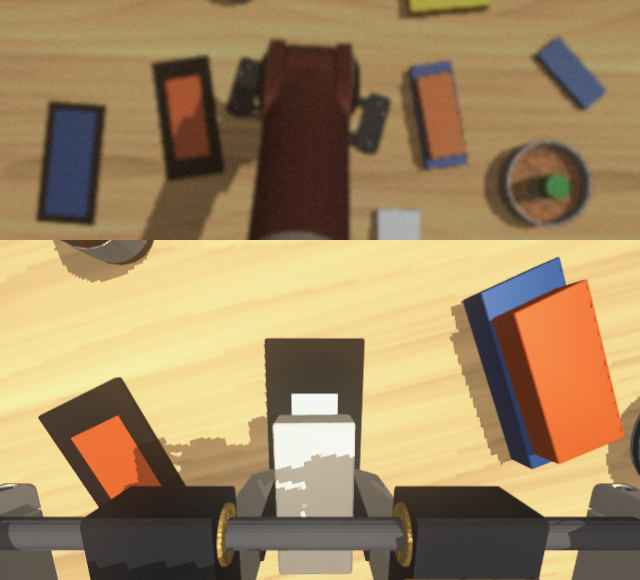

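The white stone hangs squared up over its mat, with the inlay just showing ahead of it at (315,405). The orange stone is now fully visible, and the stick stands in the tin.

>>> jog_arm(
  plan=[
    {"tx": 0.02, "ty": -0.03, "tz": 0.3, "wx": 0, "wy": 0, "wz": 0},
    {"tx": 0.02, "ty": -0.03, "tz": 0.8, "wx": 0, "wy": 0, "wz": 0},
    {"tx": 0.02, "ty": -0.03, "tz": 1.3, "wx": 0, "wy": 0, "wz": 0},
    {"tx": 0.02, "ty": -0.03, "tz": 1.7, "wx": 0, "wy": 0, "wz": 0},
    {"tx": 0.02, "ty": -0.03, "tz": 1.86, "wx": 0, "wy": 0, "wz": 0},
    {"tx": 0.02, "ty": -0.03, "tz": 1.9, "wx": 0, "wy": 0, "wz": 0},
    {"tx": 0.02, "ty": -0.03, "tz": 1.93, "wx": 0, "wy": 0, "wz": 0},
    {"tx": 0.02, "ty": -0.03, "tz": 1.95, "wx": 0, "wy": 0, "wz": 0},
  ],
)

```text
time_s: 15.58
eef_pos: [0.5536, 0.0045, 0.0168]
orientation: [-3.141, -0.001, -0.244]
wrist_force: [0.1, -0.7, -2.0]
opening: 0.428
gripper_force: 25.0
```

>>> jog_arm(
  plan=[
    {"tx": 0, "ty": 0, "tz": 0.02, "wx": 0, "wy": 0, "wz": 0},
    {"tx": 0, "ty": 0, "tz": 0.04, "wx": 0, "wy": 0, "wz": 0},
  ],
)

```text
time_s: 15.82
eef_pos: [0.5533, 0.0046, 0.0144]
orientation: [-3.141, -0.001, -0.244]
wrist_force: [0.0, -0.8, -1.3]
opening: 0.428
gripper_force: 25.0
```

>>> jog_arm(
  plan=[
    {"tx": 0, "ty": 0, "tz": 0.02, "wx": 0, "wy": 0, "wz": 0},
    {"tx": 0, "ty": 0, "tz": 0.02, "wx": 0, "wy": 0, "wz": 0},
  ],
)

```text
time_s: 16.08
eef_pos: [0.5532, 0.0046, 0.0136]
orientation: [-3.141, -0.0, -0.244]
wrist_force: [-1.8, -1.3, 2.4]
opening: 0.427
gripper_force: 25.0
```

>>> jog_arm(
  plan=[
    {"tx": 0, "ty": 0, "tz": 0, "wx": 0, "wy": 0, "wz": 0},
    {"tx": 0, "ty": 0, "tz": 0, "wx": 0, "wy": 0, "wz": 0},
    {"tx": 0, "ty": 0, "tz": 0, "wx": 0, "wy": 0, "wz": 0},
    {"tx": 0, "ty": 0, "tz": -0.2, "wx": 0, "wy": 0, "wz": 0},
    {"tx": 0, "ty": 0, "tz": -0.8, "wx": 0, "wy": 0, "wz": 0},
    {"tx": 0, "ty": 0, "tz": -1.6, "wx": 0, "wy": 0, "wz": 0},
    {"tx": 0, "ty": 0, "tz": -2.4, "wx": 0, "wy": 0, "wz": 0},
    {"tx": 0, "ty": 0, "tz": -2.6, "wx": 0, "wy": 0, "wz": 0},
  ],
  hand=-1,
)

```text
time_s: 17.08
eef_pos: [0.5548, 0.0045, 0.1464]
orientation: [-3.14, -0.006, -0.244]
wrist_force: [0.3, 0.4, -0.3]
opening: 0.999
gripper_force: 0.0
```

Run:
```python
from h import *
go(563,-183.5,140,12.2)
```

```text
t=17.07 at [554.8   4.5 146.4] yaw -14.0 -> t [1.068 3.608 0.127] w [-4.000e-03 -7.200e-02 -5.242e+00]
```

>>> jog_arm(
  plan=[
    {"tx": 0.2, "ty": 0.5, "tz": 0, "wx": 0, "wy": 0, "wz": -1.0},
    {"tx": 0.5, "ty": 1.5, "tz": 0, "wx": 0, "wy": 0, "wz": -2.5},
    {"tx": 0.8, "ty": 2.5, "tz": 0, "wx": 0, "wy": 0, "wz": -4.0},
    {"tx": 1.0, "ty": 3.3, "tz": 0, "wx": 0, "wy": 0, "wz": -5.0},
    {"tx": 1.07, "ty": 3.6, "tz": 0, "wx": 0, "wy": 0, "wz": -5.25},
    {"tx": 1.07, "ty": 3.6, "tz": 0, "wx": 0, "wy": 0, "wz": -5.25},
    {"tx": 1.07, "ty": 3.6, "tz": 0, "wx": 0, "wy": 0, "wz": -5.25},
  ],
)

```text
time_s: 17.95
eef_pos: [0.5613, -0.1813, 0.1426]
orientation: [-3.14, 0.001, 0.215]
wrist_force: [-0.1, 0.4, -0.2]
opening: 1.0
gripper_force: 0.0
```

Run:
```python
from h import *
st,im,M=wshot("w8"); go(563,-183.5,33,12.2)
print(blob("wrist",im,M["orange"],.058,(200,40,450,275),st))
print(blob("wrist",im,M["white"],.034,(20,40,260,235),st))
t=optics.read_camera("top"); cv2.imwrite("pics/t8.png",t[:,:,::-1]); M=masks(t)
print(blob("top",t,M["white"],.034,(290,175,345,245)),blob("top",t,M["orange"],.008,(230,175,280,245)))
cv2.imwrite("pics/c8.png",np.vstack([cv2.resize(t[150:270,160:480][:,:,::-1],(640,240),interpolation=cv2.INTER_CUBIC),im[0:340,:,::-1]]))
```

```text
t=18.00 at [ 561.5 -181.   142.8] yaw 12.4 -> t [0.02  0.059 2.196] w [-0.018  0.004  0.037]
{'c': [563.8, -185.9], 'size': [117, 49], 'th': 11.5, 'centroid': array([ 568.1, -185. ])}
{'c': [551.8, 5.4], 'size': [83, 39], 'th': -13.8, 'centroid': array([563.8,   7.9])}
{'c': [550.0, 6.8], 'size': [83, 42], 'th': -14.2, 'centroid': array([559.6,   9.6])} {'c': [552.7, 180.6], 'size': [124, 57], 'th': 10.0, 'centroid': array([552.2, 180.9])}
```

View pics/c8.png

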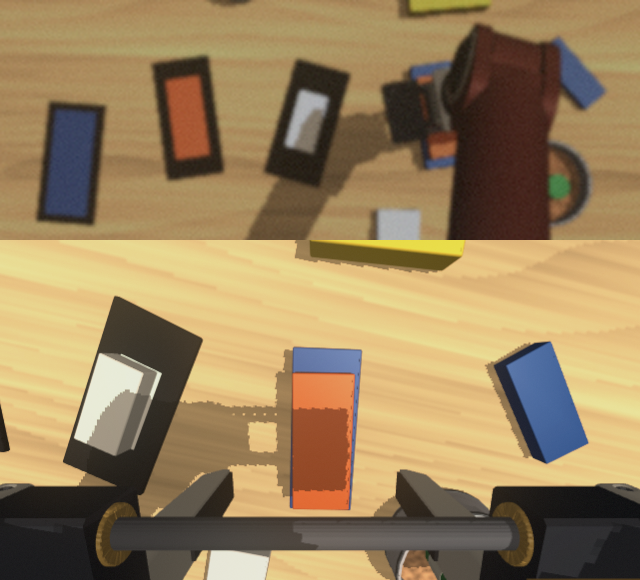

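The white stone sits squarely on its mat, about 2 mm off. The gripper is aligned over the orange stone, which spans (293,373) to (353,510) in the crop.

>>> jog_arm(
  plan=[
    {"tx": 0.02, "ty": 0.07, "tz": 0.4, "wx": 0, "wy": 0, "wz": 0.06},
    {"tx": 0.02, "ty": 0.07, "tz": 1.0, "wx": 0, "wy": 0, "wz": 0.06},
    {"tx": 0.02, "ty": 0.07, "tz": 1.6, "wx": 0, "wy": 0, "wz": 0.06},
    {"tx": 0.02, "ty": 0.07, "tz": 2.0, "wx": 0, "wy": 0, "wz": 0.06},
    {"tx": 0.02, "ty": 0.07, "tz": 2.15, "wx": 0, "wy": 0, "wz": 0.06},
    {"tx": 0.02, "ty": 0.07, "tz": 2.18, "wx": 0, "wy": 0, "wz": 0.06},
    {"tx": 0.02, "ty": 0.07, "tz": 2.18, "wx": 0, "wy": 0, "wz": 0.06},
  ],
)

```text
time_s: 18.92
eef_pos: [0.5639, -0.1862, 0.035]
orientation: [3.141, -0.001, 0.209]
wrist_force: [0.1, 0.5, 0.2]
opening: 1.003
gripper_force: 0.0
```

>>> jog_arm(
  plan=[
    {"tx": 0, "ty": 0, "tz": 0, "wx": 0, "wy": 0, "wz": 0},
    {"tx": 0, "ty": 0, "tz": 0, "wx": 0, "wy": 0, "wz": 0},
    {"tx": 0, "ty": 0, "tz": 0, "wx": 0, "wy": 0, "wz": 0},
    {"tx": 0, "ty": 0, "tz": 0, "wx": 0, "wy": 0, "wz": 0},
    {"tx": 0, "ty": 0, "tz": 0, "wx": 0, "wy": 0, "wz": 0},
    {"tx": 0, "ty": 0, "tz": 0, "wx": 0, "wy": 0, "wz": 0},
  ],
  hand=1,
  newtons=35,
)

```text
time_s: 19.68
eef_pos: [0.5632, -0.1865, 0.0342]
orientation: [3.141, -0.0, 0.209]
wrist_force: [-0.1, -1.0, 0.4]
opening: 0.537
gripper_force: 35.0
```

>>> jog_arm(
  plan=[
    {"tx": 0, "ty": 0, "tz": -0.1, "wx": 0, "wy": 0, "wz": 0},
    {"tx": 0, "ty": 0, "tz": -0.3, "wx": 0, "wy": 0, "wz": 0},
    {"tx": 0, "ty": 0, "tz": -0.7, "wx": 0, "wy": 0, "wz": 0},
    {"tx": 0, "ty": 0, "tz": -1.1, "wx": 0, "wy": 0, "wz": 0},
    {"tx": 0, "ty": 0, "tz": -1.3, "wx": 0, "wy": 0, "wz": 0},
    {"tx": 0, "ty": 0, "tz": -1.3, "wx": 0, "wy": 0, "wz": 0},
  ],
)

```text
time_s: 20.42
eef_pos: [0.5635, -0.1864, 0.0999]
orientation: [3.141, -0.001, 0.209]
wrist_force: [-0.4, 0.1, -4.1]
opening: 0.535
gripper_force: 35.0
```

Run:
```python
from h import *
st=r.read_state();print(st["opening"]*93,st["wrist_force"])
go(553.7,179,95,10.2)
```

```text
49.73675140370037 [-0.36639366  0.13188047 -4.10914561]
t=20.43 at [ 563.5 -186.4   99.9] yaw 12.0 -> t [ 1.321 -7.189  0.095] w [ 0.007 -0.015  0.35 ]
```

>>> jog_arm(
  plan=[
    {"tx": 0.06, "ty": -0.3, "tz": 0, "wx": 0, "wy": 0, "wz": 0},
    {"tx": 0.2, "ty": -1.0, "tz": 0, "wx": 0, "wy": 0, "wz": 0},
    {"tx": 0.37, "ty": -2.0, "tz": 0, "wx": 0, "wy": 0, "wz": 0.1},
    {"tx": 0.55, "ty": -3.0, "tz": 0, "wx": 0, "wy": 0, "wz": 0.2},
    {"tx": 0.75, "ty": -4.1, "tz": 0, "wx": 0, "wy": 0, "wz": 0.3},
    {"tx": 0.95, "ty": -5.2, "tz": 0, "wx": 0, "wy": 0, "wz": 0.35},
    {"tx": 1.15, "ty": -6.2, "tz": 0, "wx": 0, "wy": 0, "wz": 0.35},
    {"tx": 1.27, "ty": -6.9, "tz": 0, "wx": 0, "wy": 0, "wz": 0.35},
  ],
)

```text
time_s: 21.42
eef_pos: [0.5518, 0.1694, 0.0983]
orientation: [-3.139, 0.002, 0.183]
wrist_force: [-0.5, -0.6, -3.2]
opening: 0.534
gripper_force: 35.0
```

>>> jog_arm(
  plan=[
    {"tx": 0.05, "ty": -0.29, "tz": 0, "wx": 0, "wy": 0, "wz": 0},
    {"tx": 0.05, "ty": -0.29, "tz": 0, "wx": 0, "wy": 0, "wz": 0},
    {"tx": 0.05, "ty": -0.29, "tz": 0, "wx": 0, "wy": 0, "wz": 0},
  ],
)

```text
time_s: 21.8
eef_pos: [0.5539, 0.1761, 0.0989]
orientation: [3.139, 0.001, 0.175]
wrist_force: [0.0, -0.9, -4.6]
opening: 0.537
gripper_force: 35.0
```

Run:
```python
from h import *
st,im,M=wshot("w9"); go(553.7,179,14,10.2)
t=optics.read_camera("top"); M=masks(t); cv2.imwrite("pics/t9.png",t[:,:,::-1])
print("blue",blob("top",t,M["blue"],.03,(355,170,405,245)),"blue mat",blob("top",t,M["blue"],.008,(175,195,220,270)))
cv2.imwrite("pics/c9.png",np.vstack([cv2.resize(t[150:270,160:480][:,:,::-1],(640,240),interpolation=cv2.INTER_CUBIC),im[0:340,:,::-1]]))
```

```text
t=21.85 at [554.1 176.1  99. ] yaw 10.0 -> t [ 0.004 -0.063  1.701] w [ 0.023  0.007 -0.045]
blue {'c': [565.4, -183.7], 'size': [139, 51], 'th': 10.2, 'centroid': array([ 564.4, -183.7])} blue mat {'c': [458.8, 367.1], 'size': [105, 22], 'th': -2.6, 'centroid': array([444.2, 369.8])}
```

View pics/c9.png

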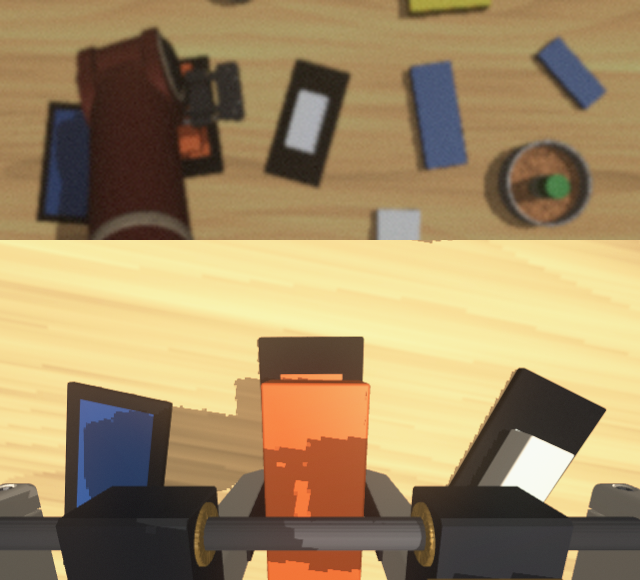

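The orange stone hangs in line with its mat. The inlay's far edge at (311,376) shows about 3 px left of the hanging stone's centre, which agrees with the computed 3 mm correction.

>>> jog_arm(
  plan=[
    {"tx": 0, "ty": -0.06, "tz": 0.3, "wx": 0, "wy": 0, "wz": -0.04},
    {"tx": 0, "ty": -0.06, "tz": 0.7, "wx": 0, "wy": 0, "wz": -0.04},
    {"tx": 0, "ty": -0.06, "tz": 1.2, "wx": 0, "wy": 0, "wz": -0.04},
    {"tx": 0, "ty": -0.06, "tz": 1.5, "wx": 0, "wy": 0, "wz": -0.04},
    {"tx": 0, "ty": -0.06, "tz": 1.63, "wx": 0, "wy": 0, "wz": -0.04},
    {"tx": 0, "ty": -0.06, "tz": 1.66, "wx": 0, "wy": 0, "wz": -0.04},
    {"tx": 0, "ty": -0.06, "tz": 1.69, "wx": 0, "wy": 0, "wz": -0.04},
    {"tx": 0, "ty": -0.06, "tz": 1.71, "wx": 0, "wy": 0, "wz": -0.04},
  ],
)

```text
time_s: 22.9
eef_pos: [0.5537, 0.1822, 0.0143]
orientation: [-3.141, -0.001, 0.182]
wrist_force: [-0.0, 0.3, -3.4]
opening: 0.534
gripper_force: 35.0
```

>>> jog_arm(
  plan=[
    {"tx": 0, "ty": 0, "tz": 0.015, "wx": 0, "wy": 0, "wz": 0},
    {"tx": 0, "ty": 0, "tz": 0.03, "wx": 0, "wy": 0, "wz": 0},
  ],
)

```text
time_s: 23.15
eef_pos: [0.5533, 0.1821, 0.0124]
orientation: [-3.141, -0.0, 0.182]
wrist_force: [-0.7, 0.7, -4.2]
opening: 0.533
gripper_force: 35.0
```

>>> jog_arm(
  plan=[
    {"tx": 0, "ty": 0.03, "tz": -0.02, "wx": 0, "wy": 0, "wz": 0},
    {"tx": 0, "ty": 0.05, "tz": -0.01, "wx": 0, "wy": 0, "wz": 0},
    {"tx": 0, "ty": 0.05, "tz": 0.01, "wx": 0, "wy": 0, "wz": 0},
    {"tx": 0, "ty": 0.05, "tz": 0.025, "wx": 0, "wy": 0, "wz": 0},
    {"tx": 0, "ty": 0.05, "tz": 0.025, "wx": 0, "wy": 0, "wz": 0},
  ],
)

```text
time_s: 23.78
eef_pos: [0.5539, 0.1792, 0.0122]
orientation: [3.141, -0.001, 0.181]
wrist_force: [-1.8, -0.8, 5.5]
opening: 0.532
gripper_force: 35.0
```

Contact. I'll release and retreat.

>>> jog_arm(
  plan=[
    {"tx": 0, "ty": 0, "tz": -0.01, "wx": 0, "wy": 0, "wz": 0},
    {"tx": 0, "ty": 0, "tz": -0.01, "wx": 0, "wy": 0, "wz": 0},
    {"tx": 0, "ty": 0, "tz": -0.01, "wx": 0, "wy": 0, "wz": 0},
    {"tx": 0, "ty": 0, "tz": -0.2, "wx": 0, "wy": 0, "wz": 0},
    {"tx": 0, "ty": 0, "tz": -0.8, "wx": 0, "wy": 0, "wz": 0},
    {"tx": 0, "ty": 0, "tz": -1.6, "wx": 0, "wy": 0, "wz": 0},
    {"tx": 0, "ty": 0, "tz": -2.4, "wx": 0, "wy": 0, "wz": 0},
    {"tx": 0, "ty": 0, "tz": -2.6, "wx": 0, "wy": 0, "wz": 0},
  ],
  hand=-1,
)

```text
time_s: 24.78
eef_pos: [0.5554, 0.1802, 0.1443]
orientation: [-3.14, -0.006, 0.181]
wrist_force: [-1.1, -0.3, 0.3]
opening: 0.998
gripper_force: 0.0
```

Run:
```python
from h import *
go(565,-185,140,10.2)
```

```text
t=24.77 at [555.4 180.2 144.3] yaw 10.4 -> t [-1.13   7.219  0.071] w [-0.013 -0.072  0.039]
```

>>> jog_arm(
  plan=[
    {"tx": -0.1, "ty": 0.5, "tz": 0, "wx": 0, "wy": 0, "wz": 0},
    {"tx": -0.25, "ty": 1.5, "tz": 0, "wx": 0, "wy": 0, "wz": 0},
    {"tx": -0.4, "ty": 2.6, "tz": 0, "wx": 0, "wy": 0, "wz": 0},
    {"tx": -0.55, "ty": 3.7, "tz": 0, "wx": 0, "wy": 0, "wz": 0},
    {"tx": -0.75, "ty": 4.8, "tz": 0, "wx": 0, "wy": 0, "wz": 0},
    {"tx": -0.9, "ty": 5.9, "tz": 0, "wx": 0, "wy": 0, "wz": 0},
    {"tx": -1.05, "ty": 6.8, "tz": 0, "wx": 0, "wy": 0, "wz": 0},
    {"tx": -1.1, "ty": 7.2, "tz": 0, "wx": 0, "wy": 0, "wz": 0},
  ],
)

```text
time_s: 25.78
eef_pos: [0.5633, -0.1879, 0.1401]
orientation: [3.141, 0.002, 0.177]
wrist_force: [-0.3, -0.5, -0.1]
opening: 0.999
gripper_force: 0.0
```

>>> jog_arm(
  plan=[
    {"tx": 0, "ty": 0, "tz": 0, "wx": 0, "wy": 0, "wz": 0},
    {"tx": 0, "ty": 0, "tz": 0, "wx": 0, "wy": 0, "wz": 0},
    {"tx": 0, "ty": 0, "tz": 0, "wx": 0, "wy": 0, "wz": 0},
  ],
)

```text
time_s: 26.15
eef_pos: [0.565, -0.1815, 0.1409]
orientation: [-3.14, -0.0, 0.186]
wrist_force: [-0.0, 0.1, 0.5]
opening: 0.997
gripper_force: 0.0
```

Run:
```python
from h import *
st,im,M=wshot("w10"); go(565.5,-185.5,4.5,10.2)
M["blue"]=cv2.morphologyEx(M["blue"].astype(np.uint8),cv2.MORPH_OPEN,np.ones((3,3)))
print(blob("wrist",im,M["blue"],.03,(230,40,420,290),st))
t=optics.read_camera("top"); M=masks(t); cv2.imwrite("pics/t10.png",t[:,:,::-1])
print("orange",blob("top",t,M["orange"],.036,(225,170,285,250)),"white",blob("top",t,M["white"],.034,(290,175,345,245)),"blue mat",blob("top",t,M["blue"],.008,(175,195,220,270)))
cv2.imwrite("pics/c10.png",np.vstack([cv2.resize(t[150:270,160:480][:,:,::-1],(640,240),interpolation=cv2.INTER_CUBIC),im[0:340,:,::-1]]))
```

```text
t=26.20 at [ 565. -182.  141.] yaw 10.6 -> t [-0.003  0.074  2.729] w [-0.013 -0.003  0.08 ]
{'c': [567.2, -187.2], 'size': [149, 58], 'th': 10.0, 'centroid': array([ 573.3, -186.1])}
orange {'c': [552.7, 180.7], 'size': [124, 58], 'th': 10.5, 'centroid': array([551.8, 180.6])} white {'c': [550.3, 8.1], 'size': [84, 41], 'th': -16.4, 'centroid': array([559.2,  10.2])} blue mat {'c': [479.6, 348.3], 'size': [147, 56], 'th': -2.4, 'centroid': array([479.3, 348.4])}
```

View pics/c10.png

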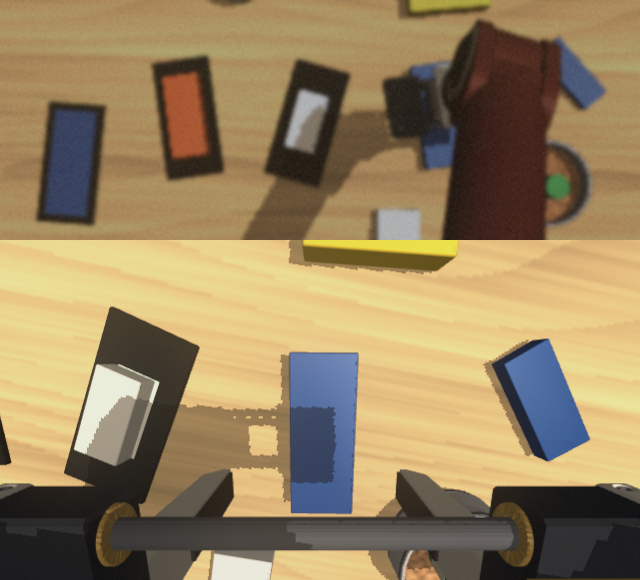

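The orange stone is within about 1 mm of its mat's centre. The blue stone at (322,432) in the crop is squared up under the gripper.

>>> jog_arm(
  plan=[
    {"tx": 0.05, "ty": 0.09, "tz": 0.5, "wx": 0, "wy": 0, "wz": 0.08},
    {"tx": 0.05, "ty": 0.09, "tz": 1.2, "wx": 0, "wy": 0, "wz": 0.08},
    {"tx": 0.05, "ty": 0.09, "tz": 1.9, "wx": 0, "wy": 0, "wz": 0.08},
    {"tx": 0.05, "ty": 0.09, "tz": 2.4, "wx": 0, "wy": 0, "wz": 0.08},
    {"tx": 0.05, "ty": 0.09, "tz": 2.6, "wx": 0, "wy": 0, "wz": 0.08},
    {"tx": 0.05, "ty": 0.09, "tz": 2.69, "wx": 0, "wy": 0, "wz": 0.08},
    {"tx": 0.05, "ty": 0.09, "tz": 2.69, "wx": 0, "wy": 0, "wz": 0.08},
  ],
)

```text
time_s: 27.12
eef_pos: [0.5684, -0.1884, 0.0071]
orientation: [3.141, -0.001, 0.175]
wrist_force: [0.2, -0.2, 0.3]
opening: 0.999
gripper_force: 0.0
```

>>> jog_arm(
  plan=[
    {"tx": 0, "ty": 0, "tz": 0, "wx": 0, "wy": 0, "wz": 0},
    {"tx": 0, "ty": 0, "tz": 0, "wx": 0, "wy": 0, "wz": 0},
    {"tx": 0, "ty": 0, "tz": 0, "wx": 0, "wy": 0, "wz": 0},
    {"tx": 0, "ty": 0, "tz": 0, "wx": 0, "wy": 0, "wz": 0},
    {"tx": 0, "ty": 0, "tz": 0, "wx": 0, "wy": 0, "wz": 0},
    {"tx": 0, "ty": 0, "tz": 0, "wx": 0, "wy": 0, "wz": 0},
  ],
  hand=1,
  newtons=50,
)

```text
time_s: 27.88
eef_pos: [0.5679, -0.1884, 0.0066]
orientation: [-3.142, -0.0, 0.175]
wrist_force: [-1.6, -0.0, 1.6]
opening: 0.639
gripper_force: 50.0
```

>>> jog_arm(
  plan=[
    {"tx": 0, "ty": 0, "tz": -0.1, "wx": 0, "wy": 0, "wz": 0},
    {"tx": 0, "ty": 0, "tz": -0.3, "wx": 0, "wy": 0, "wz": 0},
    {"tx": 0, "ty": 0, "tz": -0.7, "wx": 0, "wy": 0, "wz": 0},
    {"tx": 0, "ty": 0, "tz": -1.1, "wx": 0, "wy": 0, "wz": 0},
    {"tx": 0, "ty": 0, "tz": -1.5, "wx": 0, "wy": 0, "wz": 0},
    {"tx": 0, "ty": 0, "tz": -1.7, "wx": 0, "wy": 0, "wz": 0},
    {"tx": 0, "ty": 0, "tz": -1.7, "wx": 0, "wy": 0, "wz": 0},
  ],
)

```text
time_s: 28.75
eef_pos: [0.568, -0.1885, 0.0919]
orientation: [3.141, -0.001, 0.174]
wrist_force: [-0.6, -1.3, -5.6]
opening: 0.641
gripper_force: 50.0
```

Run:
```python
from h import *
st=r.read_state();print(st["opening"]*93,st["wrist_force"])
go(482.5,346.2,90,-2.4)
```

```text
59.65282752062825 [-0.61267077 -1.27494431 -5.63155919]
t=28.75 at [ 568.  -188.5   91.9] yaw 10.0 -> t [  0.172 -10.828   0.034] w [ 0.004 -0.012  2.48 ]
```

>>> jog_arm(
  plan=[
    {"tx": 0, "ty": -0.3, "tz": 0, "wx": 0, "wy": 0, "wz": 0},
    {"tx": 0, "ty": -0.9, "tz": 0, "wx": 0, "wy": 0, "wz": 0.1},
    {"tx": 0.02, "ty": -1.8, "tz": 0, "wx": 0, "wy": 0, "wz": 0.3},
    {"tx": 0.03, "ty": -2.8, "tz": 0, "wx": 0, "wy": 0, "wz": 0.6},
    {"tx": 0.05, "ty": -3.8, "tz": 0, "wx": 0, "wy": 0, "wz": 0.9},
    {"tx": 0.06, "ty": -4.8, "tz": 0, "wx": 0, "wy": 0, "wz": 1.2},
    {"tx": 0.08, "ty": -5.7, "tz": 0, "wx": 0, "wy": 0, "wz": 1.5},
    {"tx": 0.1, "ty": -6.3, "tz": 0, "wx": 0, "wy": 0, "wz": 1.7},
  ],
)

```text
time_s: 29.75
eef_pos: [0.5157, 0.1272, 0.0906]
orientation: [-3.14, 0.003, 0.031]
wrist_force: [0.7, 0.5, -5.0]
opening: 0.638
gripper_force: 50.0
```

Run:
```python
from h import *
go(482.5,346.2,90,-2.4)
```

```text
t=29.75 at [515.7 127.2  90.6] yaw 1.8 -> t [-0.531 -4.398  0.022] w [-0.02   0.033  0.83 ]
```

>>> jog_arm(
  plan=[
    {"tx": -0.08, "ty": -0.6, "tz": 0, "wx": 0, "wy": 0, "wz": 0.2},
    {"tx": -0.2, "ty": -1.5, "tz": 0, "wx": 0, "wy": 0, "wz": 0.4},
    {"tx": -0.33, "ty": -2.5, "tz": 0, "wx": 0, "wy": 0, "wz": 0.6},
    {"tx": -0.46, "ty": -3.5, "tz": 0, "wx": 0, "wy": 0, "wz": 0.78},
    {"tx": -0.56, "ty": -4.2, "tz": 0, "wx": 0, "wy": 0, "wz": 0.78},
    {"tx": -0.59, "ty": -4.48, "tz": 0, "wx": 0, "wy": 0, "wz": 0.78},
    {"tx": -0.59, "ty": -4.48, "tz": 0, "wx": 0, "wy": 0, "wz": 0.78},
    {"tx": -0.59, "ty": -4.48, "tz": 0, "wx": 0, "wy": 0, "wz": 0.78},
  ],
)

```text
time_s: 30.75
eef_pos: [0.4834, 0.3427, 0.0912]
orientation: [3.139, 0.0, -0.045]
wrist_force: [-0.1, 0.0, -5.7]
opening: 0.642
gripper_force: 50.0
```

>>> jog_arm(
  plan=[
    {"tx": 0, "ty": 0, "tz": 0, "wx": 0, "wy": 0, "wz": 0},
    {"tx": 0, "ty": 0, "tz": 0, "wx": 0, "wy": 0, "wz": 0},
  ],
)

```text
time_s: 31.0
eef_pos: [0.4832, 0.3446, 0.0916]
orientation: [3.141, -0.0, -0.044]
wrist_force: [0.1, 0.4, -5.1]
opening: 0.642
gripper_force: 50.0
```

Run:
```python
from h import *
st,im,M=wshot("w11"); go(482.5,346.2,17,-2.4); cv2.imwrite("pics/w11.png",im[:,:,::-1])
```

```text
t=31.05 at [483.1 344.9  91.6] yaw -2.5 -> t [-0.013 -0.025  1.492] w [ 0.002 -0.001 -0.017]
```

View pics/w11.png

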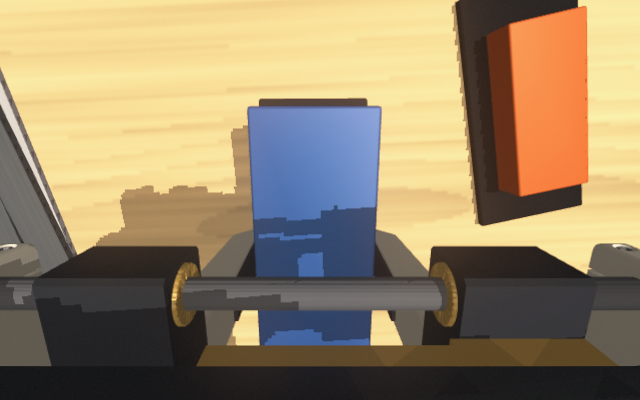

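The blue stone is squared up over its mat: the stone spans 249–381 and the mat's far edge spans 260–367 at row 99. I'll check the offset along its length.

Run:
```python
from h import *
st=r.read_state()
print("mat far edge",ray("wrist",[(260,99),(367,100)],.008,st).mean(0)*1000,"expected x",482.5+88)
print("stone far top edge",ray("wrist",[(249,107),(381,107)],.115,st).mean(0)*1000,"tcp+76",st["eef_pos"]*1000+76)
```

```text
mat far edge [567.52474392 342.59558851] expected x 570.5
stone far top edge [556.90777947 342.14566543] tcp+76 [559.09200742 420.93833013 167.58483816]
```

>>> jog_arm(
  plan=[
    {"tx": -0.02, "ty": 0, "tz": 0.3, "wx": 0, "wy": 0, "wz": 0},
    {"tx": -0.02, "ty": 0, "tz": 0.7, "wx": 0, "wy": 0, "wz": 0},
    {"tx": -0.02, "ty": 0, "tz": 1.1, "wx": 0, "wy": 0, "wz": 0},
    {"tx": -0.02, "ty": 0, "tz": 1.35, "wx": 0, "wy": 0, "wz": 0},
    {"tx": -0.02, "ty": 0, "tz": 1.46, "wx": 0, "wy": 0, "wz": 0},
    {"tx": -0.02, "ty": 0, "tz": 1.49, "wx": 0, "wy": 0, "wz": 0},
    {"tx": -0.02, "ty": 0, "tz": 1.51, "wx": 0, "wy": 0, "wz": 0},
    {"tx": -0.02, "ty": 0, "tz": 1.52, "wx": 0, "wy": 0, "wz": 0},
  ],
)

```text
time_s: 32.05
eef_pos: [0.482, 0.3462, 0.016]
orientation: [-3.141, -0.001, -0.042]
wrist_force: [0.8, -0.5, -5.6]
opening: 0.64
gripper_force: 50.0
```

>>> jog_arm(
  plan=[
    {"tx": 0, "ty": 0, "tz": 0.015, "wx": 0, "wy": 0, "wz": 0},
    {"tx": 0, "ty": 0, "tz": 0.015, "wx": 0, "wy": 0, "wz": 0},
  ],
)

```text
time_s: 32.3
eef_pos: [0.4817, 0.3459, 0.0148]
orientation: [-3.141, -0.0, -0.042]
wrist_force: [-0.3, 0.1, -5.5]
opening: 0.644
gripper_force: 50.0
```

>>> jog_arm(
  plan=[
    {"tx": 0, "ty": 0, "tz": 0.015, "wx": 0, "wy": 0, "wz": 0},
    {"tx": 0, "ty": 0, "tz": 0.02, "wx": 0, "wy": 0, "wz": 0},
  ],
)

```text
time_s: 32.55
eef_pos: [0.4818, 0.3459, 0.0146]
orientation: [-3.141, -0.0, -0.042]
wrist_force: [-2.3, -2.0, 4.2]
opening: 0.642
gripper_force: 50.0
```

>>> jog_arm(
  plan=[
    {"tx": 0, "ty": 0, "tz": 0, "wx": 0, "wy": 0, "wz": 0},
    {"tx": 0, "ty": 0, "tz": 0, "wx": 0, "wy": 0, "wz": 0},
    {"tx": 0, "ty": 0, "tz": 0, "wx": 0, "wy": 0, "wz": 0},
    {"tx": 0, "ty": 0, "tz": -0.2, "wx": 0, "wy": 0, "wz": 0},
    {"tx": 0, "ty": 0, "tz": -0.8, "wx": 0, "wy": 0, "wz": 0},
    {"tx": 0, "ty": 0, "tz": -1.6, "wx": 0, "wy": 0, "wz": 0},
    {"tx": 0, "ty": 0, "tz": -2.4, "wx": 0, "wy": 0, "wz": 0},
    {"tx": 0, "ty": 0, "tz": -3.0, "wx": 0, "wy": 0, "wz": 0},
  ],
  hand=-1,
)

```text
time_s: 33.55
eef_pos: [0.4823, 0.3462, 0.1664]
orientation: [-3.14, -0.002, -0.042]
wrist_force: [-0.6, -0.3, -0.0]
opening: 0.999
gripper_force: 0.0
```

>>> jog_arm(
  plan=[
    {"tx": 0, "ty": 0.6, "tz": 0, "wx": 0, "wy": 0, "wz": 0},
    {"tx": 0, "ty": 1.6, "tz": 0, "wx": 0, "wy": 0, "wz": 0},
    {"tx": 0, "ty": 2.6, "tz": 0, "wx": 0, "wy": 0, "wz": 0},
    {"tx": 0, "ty": 3.6, "tz": 0, "wx": 0, "wy": 0, "wz": 0},
    {"tx": 0, "ty": 4.6, "tz": 0, "wx": 0, "wy": 0, "wz": 0},
    {"tx": 0, "ty": 5.2, "tz": 0, "wx": 0, "wy": 0, "wz": 0},
    {"tx": 0, "ty": 5.2, "tz": 0, "wx": 0, "wy": 0, "wz": 0},
  ],
)

```text
time_s: 34.42
eef_pos: [0.471, 0.0832, 0.1645]
orientation: [3.141, -0.001, -0.048]
wrist_force: [0.1, 0.0, -0.2]
opening: 1.002
gripper_force: 0.0
```

Run:
```python
from h import *
t=optics.read_camera("top"); M=masks(t); s=optics.read_camera("scene")
print("blue",blob("top",t,M["blue"],.038,(165,185,225,275)),"orange",blob("top",t,M["orange"],.036,(225,170,285,250)),"white",blob("top",t,M["white"],.034,(290,175,345,245)))
m=(t.max(2)<70)|M["blue"]; print("mat",blob("top",t,m,.008,(165,185,225,275)))
cv2.imwrite("pics/c12.png",np.vstack([cv2.resize(t[100:280,160:480][:,:,::-1],(640,360),interpolation=cv2.INTER_CUBIC),cv2.resize(s[150:290,140:440][:,:,::-1],(500,233))[:,:500] if 0 else cv2.resize(s[150:255,140:460][:,:,::-1],(640,210))]))
print(r.read_state()["time_s"])
```

```text
blue {'c': [479.1, 346.4], 'size': [148, 56], 'th': -2.1, 'centroid': array([477.9, 346.5])} orange {'c': [524.6, 151.1], 'size': [182, 126], 'th': 3.0, 'centroid': array([526.7, 164.7])} white {'c': [552.6, 5.8], 'size': [78, 42], 'th': -13.9, 'centroid': array([553.8,   6. ])}
mat {'c': [480.0, 347.1], 'size': [170, 80], 'th': -2.3, 'centroid': array([478.8, 345.7])}
34.525
```

View pics/c12.png

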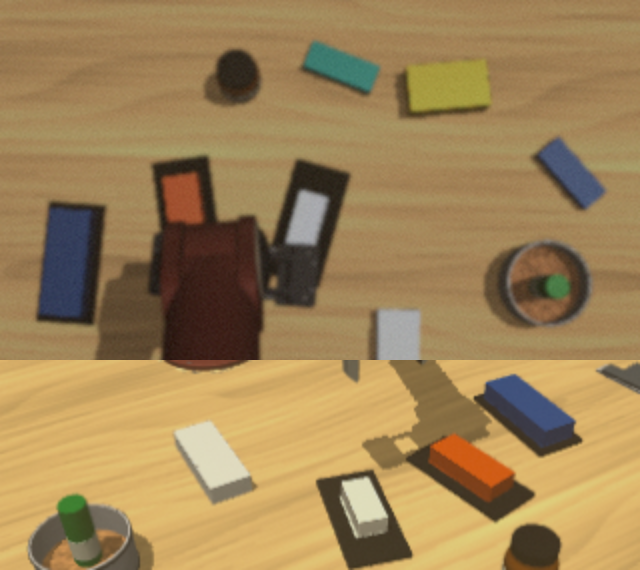

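Every piece is in place: the blue stone is about 1 mm off its mat's centre, the orange about 1 mm and the white about 2 mm. The stick is upright in the tin, and the carton and jar look unmoved.

```bash
python3 -c "
from workcell import r
print(r.close_job())"
```

```text
the job is handed in; nothing more can be done
None
```

I handed the job in at about 35 s: the stick stands on the packing in the tin and each stone lies on its own colour's mat, within about 3 mm of centre by the camera. The carton and jar were not touched; the hand-in gave no verdict.

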